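# Fold out the easel's prop leg and show the agate slab

### The job

Get the small blue easel ready: push its folding forked leg up and back until it is fully against its stop. Only then lift the brown banded agate slab out of the wooden rest and set it, without dropping it, on the easel: standing on the base behind the front lip, centred, long side level, leaning back on the leg. Leave the bottles, the tin and the stick of wax where they stand.

Things in the scene. Friction and masses are not known exactly. Their poses are not given: they have to be found in the camera images.
- easel: Small blue easel, fixed. Origin: on the bench top under the leg's hinge; own x points to its back (the way it leans), z up. Base 14 mm high: front cross plate from x=-26 to +6 mm, 112 mm wide, and two rear rails 22 mm wide at y=+-43 mm reaching to x=+64 mm, open between them. Hinge axis along y at x=0, z=22 mm. Two 46 mm high stop wedges at x=+30 mm, y=+-43 mm.
- prop_leg (a joint): Easel leg angle: 0 = flat forward over the lip (to the easel's -x), pi/2 = upright, 2.007 = at its stop, leaning 25 degrees back. Starts partly raised, leaning forward. A fork of two aluminium tines at y=+-34 mm (12 mm wide, 7 thick, 116 long from the hinge, red ends, 56 mm gap), joined over the first 23 mm. Hinge friction 0.12 N m: it stays where left; 1 to 2 N at the tine ends moves it.
- seat (a point): Point on the easel's base plate, 14 mm above the bench, x=-8 mm, y=0 in the easel's frame, where the middle of the slab's lower edge belongs. The front lip (8 mm thick, 22 mm high above the bench, as wide as the plate) has its rear face 10 mm in front of this point. When the leg is at its stop, its face meets the plate 4 mm behind this point.
- motor (a point): Fixed point at the foot of the grinder's blue motor, on the bench under the motor's near side. The motor (260 mm high) and the rails beside it stand on the far side of a line through this point along the world's y; keep the hand on the near side of it below 260 mm.
- tine_left (a point): End of the tine at the easel's y=+34 mm: 110 mm from the hinge axis, on the face that will meet the slab (the underside when folded), which lies in a plane through the hinge axis.
- tine_right (a point): The same for the tine at the easel's y=-34 mm.
- slab: Sawn agate slab, brown and cream rings, oval outline 65 mm (own x) by 86 mm (own y), 6 mm thick (own z), 70 g. Origin: centre of one face (its z=0 face). At the start it stands in the rest with its 86 mm side level, own x up along the lean, own z out of the rest's front, its z=0 face against the posts.
- slab_rest: Pale wooden rest, fixed. Origin on the bench top; own x points to its back (the way it leans), z up. Base like the easel's (plate 14 mm high, 22 mm high lip with rear face at x=-7.5 mm, rear rails at y=+-43 mm). Two posts 14 mm wide at y=+-38 mm, 48 mm long, 8 mm thick, lean back 30 degrees; their front faces rise from the plate at x=0. Free gap of 62 mm between them.
- green_bottle: White round bottle with green cap, 68 mm diameter, 190 mm high, which stands near the work and is to be left alone; beside the rest. Origin: centre of its underside.
- wax: Dark red-brown stick of wax lying flat, 14 x 110 mm, 12 mm high, which stands near the work and is to be left alone; in front of the easel, on the other side from the nozzle bottle. Origin: centre of its underside.
- tin: Open grey tin, 71 mm diameter, 78 mm high, which stands near the work and is to be left alone; in front of the rest. Origin: centre of its underside.
- nozzle_bottle: White squeeze bottle with red nozzle, 62 mm diameter up to 125 mm, neck 32 mm up to 147 mm, thin nozzle up to 185 mm, which stands near the work and is to be left alone; in front of the easel on either side. Origin: centre of its underside.
There are look-alikes about, which are no part of the job. Of the things shaped like the slab, the brown one is meant.

How it is judged:
By the outcome, as a careful person would: the job done as asked, in the order asked, and still so for the second after the job is handed in, with the robot touching nothing.
It also fails if it takes over 62 s, if anything falls off the work surface, if the arm or the gripper's body presses on something with over 40 N, if the wrist force passes 120 N, or if a joint passes its speed limit or range.

### The arm

A 6-joint arm with a two-finger parallel gripper is mounted at the origin on a cart in front of the work surface, level with it; the furniture and walls round the work are solid. World frame = base frame: x ahead of the robot, y to its left, z up, the work surface at z = 0. Lengths are in m, angles in degrees, forces in N, time in s.
With the tool pointing down it reaches from about 0.3 to 0.75 m from the base axis. Payload 8.5 kg.
Tool frame: the origin (TCP) lies midway between the tips of the shut fingers; the grasp point (between the pads) lies robot.grip_point_offset behind it (robot.grip_point_offset is the distance from the TCP to the grasp point, in m); z points along the fingers, x is the direction in which the jaws open and shut, and the axes are right-handed (so a half turn about z gives the same grasp; the last joint's range is limited). The gripper opens to 88 mm and grips with 3 to 60 N. Pads are 18 mm wide; open, the fingers measure 123 mm over their backs; the gripper's body (75 mm by 187 mm) begins 45 mm behind the grasp point.
Start: joints at [-89.628, 21.807, 74.336, -0, 83.858, -12.336], TCP at [0.121, -0.537, 0.239] pointing down, gripper open.
Joint ranges: [-178.18, 178.18], [-50.72, 133.34], [12.68, 142.11], [-81.47, 261.47], [9.98, 163.14], [-165.26, 165.26]. Speed limits (degrees/s): [136.94, 136.94, 180, 180, 180, 180].

### API

Orientations are given as [roll, pitch, yaw] about the fixed x, y, z axes, in that order (R = Rz(yaw) Ry(pitch) Rx(roll)).
In Python, from cell import robot, read_camera gives the robot as it stands. The module is installed in compiled form; this text tells all that it offers.
- The arm moves only by the tool step_arm, never from a script. Its argument "commands" is a list of rows, each a list of 7 numbers: the shift along the world's x, y, z in mm, then the turn, a rotation vector about the world's x, y, z in rad, then the closure, from -1 (fully open) to 1 (shut). A call has 1 to 5 rows; each row is the pose to reach, as a shift and turn from the pose commanded when the call began; what a row does not reach only later rows make up. A row lasts 1/8 s, in which the tool goes at most 62.5 mm and 10.7 degrees, less where a joint would pass 70% of its speed; a pose out of reach is approached as far as the arm can. A call with a gripper value outside its range is refused whole. The fingers move at their own pace and stop on an object; "force" is the grip in N (left out, the last holds). Time passes only in rows, so rows that repeat a pose let the fingers close. It gives the time, the measured TCP pose, the force and the opening at its end, in the units of the state.
- robot.observe(): the state, without advancing time (a new reading comes with each control period).
- read_camera(name): name is "scene" or "top" or "wrist"; returns a dict with "image" (400x640x3 uint8, blue, green, red), "depth" (400x640 float32, m along the optical axis (not along the pixel's ray), 0 where there is no reading), "K" (3x3 intrinsics, pixels), "k1" (the pictures are not rectified: a ray, as slopes to the right and down, at radius r is drawn at 1 + k1 r^2 times it, then the intrinsics apply), "origin" and "attitude" of the camera in the world. Camera axes: x right, y down, z forward; pixel columns grow to the right and rows downward; lengths in m; the calibration is good to about 2 mm. A picture is of the moment at which its call begins.
- robot.close_job(): hands the job in, once; it reports no verdict.
The state is a dict: "time_s": time; "joints": joint angles; "joint_vel": joint speeds; "tau": joint torques, N m; "position": TCP position; "orientation": TCP orientation; "contact_force": force on the tool from outside, world axes, zero at the start; "moment": the same for the moment, N m; "width": finger opening in m.
Only numpy, scipy, OpenCV 4.12 (cv2) and the standard library are available. Lean on these libraries where they do the work, as an engineer would, in place of code of your own. Each camera call takes 0.05 s, during which the arm holds its last target. There are 200 camera calls.

## Working session

There is one attempt and no reset: what is moved stays moved. The work goes in short steps, Python scripts to look and compute and a tool call to move; the robot and the scene stay as the last step left them, time stands still between calls to the robot, and variables do not carry over. Pictures are saved under pics/ and viewed, about 8 in all and at most 12, crops included, and the job is handed in when it is done.

Besides the shell and the picture viewer there is one more tool, called as name(argument=value, ...), one argument or row to a line, values as JSON. step_arm: Moves the arm, as the interface text tells. Its arguments: {"type":"object","properties":{"commands":{"type":"array","items":{"type":"array","items":{"type":"number"}}},"force":{"type":"number"}},"required":["commands"]}

```bash
mkdir -p pics; cat > h.py <<'E'
import numpy as np, cv2
from cell import robot, read_camera
def Rc(c):
    a=np.array(c["attitude"],float)
    if a.shape==(3,3): return a
    from scipy.spatial.transform import Rotation as R
    return R.from_euler('xyz',a,degrees=True).as_matrix()
def slopes(c,uv):
    uv=np.atleast_2d(uv).astype(float); K=np.array(c["K"])
    d=(uv-[K[0,2],K[1,2]])/[K[0,0],K[1,1]]; s=d.copy()
    for _ in range(20): s=d/(1+c["k1"]*(s**2).sum(1,keepdims=True))
    return s
def rays(c,uv):
    s=slopes(c,uv); return np.c_[s,np.ones(len(s))]@Rc(c).T
def onz(c,uv,z):
    r=rays(c,uv); o=np.array(c["origin"]); return o+r*((z-o[2])/r[:,2])[:,None]
def pts(c,uv):
    uv=np.atleast_2d(uv).astype(int); d=c["depth"][uv[:,1],uv[:,0]]
    return np.array(c["origin"])+rays(c,uv)*d[:,None]
def cloud(c):
    v,u=np.mgrid[:400,:640]; return pts(c,np.c_[u.ravel(),v.ravel()]).reshape(400,640,3)
def proj(c,P):
    p=(np.atleast_2d(P)-c["origin"])@Rc(c); s=p[:,:2]/p[:,2:]
    s=s*(1+c["k1"]*(s**2).sum(1,keepdims=True)); K=np.array(c["K"])
    return s*[K[0,0],K[1,1]]+[K[0,2],K[1,2]]
E
python3 - <<'E'
from h import *
print(robot.observe(), robot.grip_point_offset)
ims=[]
for n in ("scene","top"):
    c=read_camera(n); print(n,c["K"],c["k1"],c["origin"],c["attitude"]); cv2.imwrite(f"pics/{n}0.png",c["image"])
    np.save(f"{n}0.npy",c,allow_pickle=True)
E
```

```text
{'time_s': 0.0, 'joints': array([-8.96283893e+01,  2.18390874e+01,  7.43867224e+01,  1.44172257e-03,
        8.38585789e+01, -1.23342398e+01]), 'joint_vel': array([ 0.10861673,  0.0239311 , -0.03382751,  0.01668404, -0.07692201,
        0.04388232]), 'tau': array([-8.13484112e-04, -4.37932456e+01, -2.24556220e+01,  7.13579217e-02,
        3.53247521e-02, -1.38492028e-04]), 'position': array([ 0.12098662, -0.53622108,  0.23814402]), 'orientation': array([-1.79980573e+02,  8.21347499e-02, -7.72942909e+01]), 'contact_force': array([ 0.60012493, -1.02105154, -0.05611847]), 'moment': array([ 0.04249274,  0.03369985, -0.01984711]), 'width': 0.08792926063351596} 0.0187
scene [[390.8079576    0.         313.58161608]
 [  0.         390.8079576  192.00951103]
 [  0.           0.           1.        ]] -0.012454311165490183 [-0.17349484  0.34535265  0.7003918 ] [-130.99072446   -1.24620735 -117.05477528]
top [[458.24789627   0.         322.6918711 ]
 [  0.         458.24789627 199.80718023]
 [  0.           0.           1.        ]] -0.06257700187580473 [0.38230821 0.0047943  1.21944903] [-174.8292237     0.75253394  -89.53937243]
```

View pics/scene0.png

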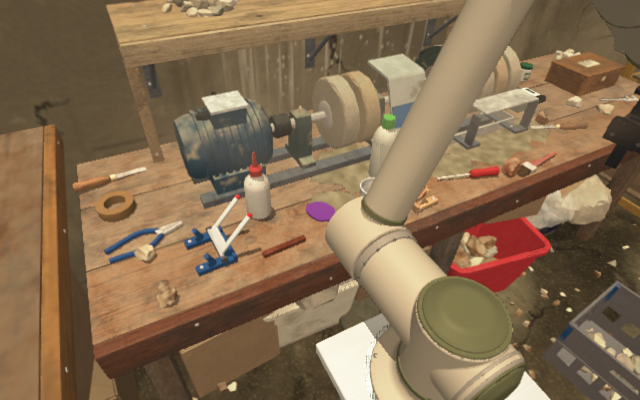

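View pics/top0.png

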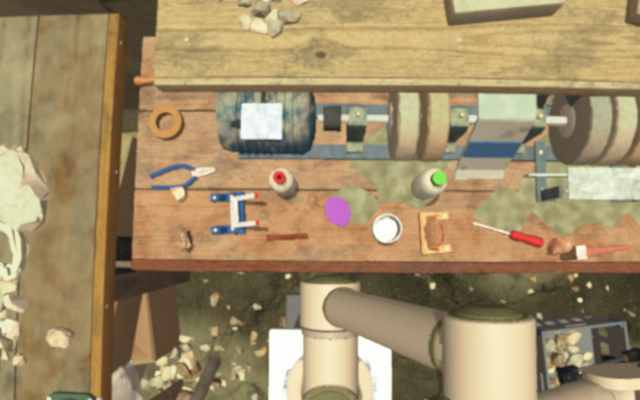

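Top view: easel at (232,213) with red tine ends at (254,195) and (257,223), pointing image-right (-y). Nozzle bottle (283,183), wax (287,237), tin (387,228), rest with a brown slab (434,232), green bottle (432,182). Slab-shaped candidates: purple disc lying at (338,211), and the brown one standing in the rest (434,232). The brown one in the rest fits; I'll confirm it in a crop.

```bash
python3 - <<'E'
from h import *
t=np.load("top0.npy",allow_pickle=True).item(); s=np.load("scene0.npy",allow_pickle=True).item()
a=cv2.resize(t["image"][180:270,195:320],None,fx=5,fy=5,interpolation=cv2.INTER_CUBIC)[:, :625]
b=cv2.resize(t["image"][195:265,405:465],None,fx=6.43,fy=6.43,interpolation=cv2.INTER_CUBIC)[:450,:385]
a=a[:450,:400]; a=cv2.resize(a,None,fx=1,fy=1)
cv2.imwrite("pics/crop1.png",np.hstack([a,cv2.resize(b,(386,450))]))
for n,c in (("top",t),("scene",s)):
    P=cloud(c); hsv=cv2.cvtColor(c["image"],cv2.COLOR_BGR2HSV)
    H,S,V=[hsv[...,i].astype(int) for i in range(3)]
    roi=(P[...,0]>0.28)&(P[...,0]<0.5)&(P[...,1]>0.13)&(P[...,1]<0.32)&(c["depth"]>0)
    blue=roi&(H>100)&(H<125)&(S>150)&(P[...,2]>0.006)&(P[...,2]<0.06)
    q=P[blue]; 
    print(n,"blue",len(q),q.min(0),q.max(0),np.percentile(q[:,2],[5,50,95]))
    m=blue&(P[...,2]>0.009)&(P[...,2]<0.02); print(cv2.minAreaRect((P[m][:,:2]*1000).astype(np.float32)))
    w=blue&(P[...,2]>0.034); print("wedge px",P[w].round(3)[::3][:14].tolist())
    red=roi&((H<8)|(H>172))&(S>150)&(P[...,2]>0.04)&(P[...,1]<0.3)
    nl,l,st,ce=cv2.connectedComponentsWithStats(red.astype(np.uint8))
    for i in range(1,nl):
        if st[i,4]>=4: print("red",ce[i].round(1),st[i,4],np.median(P[l==i],0).round(4))
    roi=(P[...,0]>0.25)&(P[...,0]<0.45)&(P[...,1]<-0.15)&(P[...,1]>-0.36)
    for nm,lo,hi in (("restplate",.01,.018),("lip",.019,.025),("posts/slab",.03,.08)):
        m=roi&(P[...,2]>lo)&(P[...,2]<hi)
        if m.sum()>5: print(nm,m.sum(),cv2.minAreaRect((P[m][:,:2]*1000).astype(np.float32)))
# bottles, tin, motor
for nm,uv in dict(nozz=(280,177),green=(439,177),tin=(387,228),purple=(338,211),wax=(287,237),motor=(265,122),moff=(265,152)).items(): print(nm,pts(t,uv).round(3))
E
```

```text
top blue 116 [0.40394327 0.22940365 0.00950604] [0.49990203 0.30251196 0.04899976] [0.01295054 0.02188266 0.04525733]
((453.0935974121094, 266.42144775390625), (94.95792388916016, 67.53314971923828), 3.37719464302063)
wedge px [[0.496, 0.292, 0.048], [0.494, 0.29, 0.045], [0.414, 0.288, 0.045], [0.414, 0.279, 0.036], [0.411, 0.281, 0.038], [0.409, 0.286, 0.042], [0.406, 0.285, 0.044]]
red [256.  194.5] 12 [0.4948 0.1834 0.1086]
red [257.1 222.4] 11 [0.4272 0.1794 0.1087]
restplate 390 ((399.2022705078125, -231.79995727539062), (96.94365692138672, 163.48837280273438), 0.36596328020095825)
lip 152 ((399.129638671875, -223.89093017578125), (101.50888061523438, 112.3975830078125), 18.877779006958008)
posts/slab 572 ((406.59527587890625, -216.85205078125), (84.87129974365234, 132.95623779296875), 0.24706731736660004)
scene blue 10 [0.39770727 0.23272779 0.00647873] [0.49548132 0.31957026 0.03606797] [0.00702756 0.0179961  0.03493262]
((493.1294250488281, 319.57025146484375), (0.0, 0.0), 0.0)
wedge px [[0.404, 0.285, 0.036]]
red [237.3 196.5] 15 [0.4902 0.1865 0.106 ]
red [249.2 214.7] 15 [0.4216 0.1828 0.107 ]
restplate 134 ((360.7607727050781, -273.56988525390625), (22.244976043701172, 78.99769592285156), 4.612258434295654)
lip 28 ((359.80780029296875, -246.72103881835938), (13.28410530090332, 28.260107040405273), 29.39149284362793)
posts/slab 105 ((399.2176818847656, -211.75253295898438), (152.45703125, 25.880325317382812), 61.59281539916992)
nozz [[0.532 0.121 0.152]]
green [[ 0.529 -0.244  0.19 ]]
tin [[ 0.418 -0.148  0.014]]
purple [[ 0.463 -0.019  0.004]]
wax [[0.393 0.115 0.013]]
motor [[0.633 0.142 0.272]]
moff [[0.595 0.16  0.133]]
```

View pics/crop1.png

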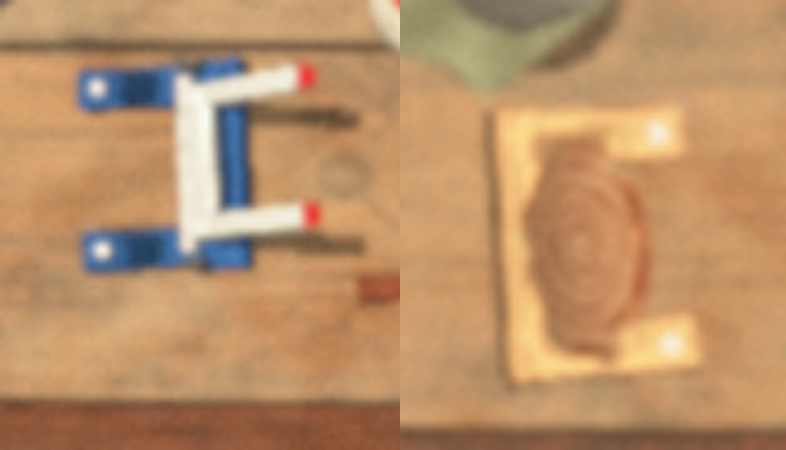

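The crop shows the blue easel (left) with its leg leaning toward -y, and (right) the brown ringed slab standing in the pale rest, lip on its left (+y) side. That is the slab meant. The easel leans to +y (yaw about 93°), and the rest leans to -y.

Plan:
- Push one tine with shut fingers from the front.
- Grip the slab high across its thickness, because the hand's body would meet the tines if gripped deep.
- Turn it half round and set it upright on the plate.
- Tip it back between loosened fingers.

First move: go to the front of the easel for a near look.

step_arm(
  commands=[
    [55, 50, 20, 0, 0, 0, -1],
    [90, 105, 20, 0, 0, 0, -1],
    [110, 165, 20, 0, 0, 0, -1],
    [130, 225, 20, 0, 0, -0.05, -1],
    [150, 285, 20, 0, 0, -0.1, -1],
  ],
)

```text
time_s: 0.72
position: [0.2655, -0.2665, 0.2585]
orientation: [-180.0, 0.0, -83.1]
contact_force: [1.1, -0.3, -0.0]
width: 0.0881
```

step_arm(
  commands=[
    [30, 55, 0, 0, 0, 0, -1],
    [60, 110, 0, 0, 0, 0, -1],
    [90, 165, 0, 0, 0, -0.03, -1],
    [120, 215, 0, 0, 0, -0.06, -1],
    [150, 260, 0, 0, 0, -0.06, -1],
  ],
)

```text
time_s: 1.35
position: [0.4158, -0.0064, 0.2587]
orientation: [-180.0, -0.0, -86.4]
contact_force: [0.9, -1.4, 0.3]
width: 0.0881
```

step_arm(
  commands=[
    [20, 55, 20, 0, 0, 0, 1],
    [20, 100, 20, 0, 0, 0, 1],
    [20, 110, 20, 0, 0, 0, 1],
    [20, 110, 20, 0, 0, 0, 1],
  ],
)

```text
time_s: 1.85
position: [0.4351, 0.1014, 0.2785]
orientation: [180.0, -0.0, -86.4]
contact_force: [-0.0, -0.0, -0.1]
width: 0.05
```

```bash
python3 - <<'E'
from h import *
c=read_camera("wrist"); np.save("w1.npy",c,allow_pickle=True); cv2.imwrite("pics/w1.png",c["image"])
o=robot.observe(); print(o["position"],o["orientation"],o["joints"],c["origin"],c["attitude"],c["K"],c["k1"])
E
```

```text
[0.43516844 0.10077742 0.27852807] [ 1.79967655e+02 -1.59181801e-02 -8.64743608e+01] [-2.20112805e+00  9.62382535e+00  8.50159788e+01 -1.91281626e-02
  8.53907917e+01  8.42747795e+01] [0.50090142 0.10540775 0.42563534] [ 1.64899127e+02 -4.75359491e-02 -8.63904952e+01] [[321.85558582   0.         318.44540667]
 [  0.         321.85558582 201.07420535]
 [  0.           0.           1.        ]] -0.03180759223235152
```

View pics/w1.png

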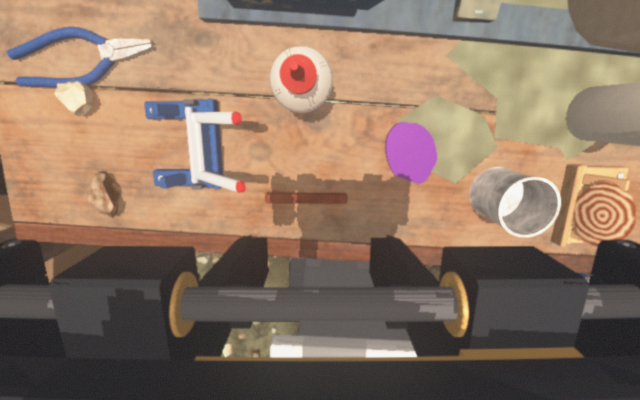

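The wrist view shows the easel at left: red tine ends (238,118) and (240,187), blue base x 145-222. Also nozzle bottle (300,80), wax (306,198), purple disc (411,152), and tin and rest at right. I'll measure the easel from here.

```bash
python3 - <<'E'
from h import *
w=np.load("w1.npy",allow_pickle=True).item(); t=np.load("top0.npy",allow_pickle=True).item()
for n,c in (("w",w),("top",t)):
    P=cloud(c); hsv=cv2.cvtColor(c["image"],cv2.COLOR_BGR2HSV); H,S,V=[hsv[...,i].astype(int) for i in range(3)]
    roi=(P[...,0]>.36)&(P[...,0]<.55)&(P[...,1]>.15)&(P[...,1]<.34)&(c["depth"]>0)
    red=roi&((H<8)|(H>172))&(S>150)&(P[...,2]>.05)
    nl,l,st,ce=cv2.connectedComponentsWithStats(red.astype(np.uint8)); T=[]
    for i in range(1,nl):
        if st[i,4]>=6: T.append(np.median(P[l==i],0)); print(n,"red",ce[i].round(1),st[i,4],T[-1].round(4))
    blue=roi&(H>98)&(H<128)&(S>130)&(P[...,2]>.005)
    d=(T[0]-T[1])[:2] if T[0][0]>T[1][0] else (T[1]-T[0])[:2]
    yaw=np.degrees(np.arctan2(d[1],d[0]))+90
    q=P[blue]; B=P[blue&(P[...,2]<.03)]
    r=cv2.minAreaRect((B[:,:2]*1000).astype(np.float32)); print(r,"yaw tines",yaw)
    a=np.radians(93.3); ex=np.array([np.cos(a),np.sin(a)]); ey=np.array([-ex[1],ex[0]])
    for nm,m in (("lip",(q[:,2]>.0195)&(q[:,2]<.025)),("plate",(q[:,2]>.011)&(q[:,2]<.017)),("wedge",q[:,2]>.035),("all",q[:,2]<.03)):
        A=q[m]; 
        if len(A): print(nm,len(A),"ex",np.percentile(A[:,:2]@ex,[1,50,99]).round(4),"ey",np.percentile(A[:,:2]@ey,[1,99]).round(4))
    white=roi&(S<60)&(V>150)&(P[...,2]>.018); A=P[white]
    m=np.abs(A[:,:2]@ey-(np.mean(T,0)[:2]@ey))>.026
    L=np.c_[A[m][:,:2]@ex,A[m][:,2]]; k=np.polyfit(L[:,1],L[:,0],1); print("leg line ex=f(z)",k,"at z=.022",np.polyval(k,.022),"tilt",np.degrees(np.arctan(k[0])),len(L))
E
```

```text
w red [236.3 117.7] 85 [0.493  0.1832 0.1099]
w red [240.4 186.4] 75 [0.426  0.1791 0.1091]
((0.0, 0.0), (0.0, 0.0), 0.0) yaw tines 93.50009843327736
leg line ex=f(z) [-1.03208034  0.2644756 ] at z=.022 0.2417698314054128 tilt -45.90445026831865 1184
top red [256.  194.5] 12 [0.4948 0.1834 0.1086]
top red [257.1 222.4] 11 [0.4272 0.1794 0.1087]
((453.9425048828125, 272.0505065917969), (104.7301025390625, 83.98139190673828), 4.5055766105651855) yaw tines 93.38875062897495
lip 62 ex [0.2041 0.2091 0.2567] ey [-0.5198 -0.4187]
plate 70 ex [0.2047 0.2445 0.2796] ey [-0.5211 -0.4177]
wedge 41 ex [0.255  0.261  0.2669] ey [-0.5156 -0.4216]
all 178 ex [0.2039 0.2175 0.2788] ey [-0.5211 -0.4175]
leg line ex=f(z) [-0.95369338  0.2613935 ] at z=.022 0.24041224512512135 tilt -43.64222437048923 255
```

Easel origin is about (0.455, 0.257), yaw 93.4°, with the leg leaning about 45° forward. The lip, the wedges and the leg line agree to 1-2 mm. Next I go down in front of the left tine and push.

step_arm(
  commands=[
    [-5, 10, -60, 0, 0, 0, 1],
    [-10, 15, -120, 0, 0, 0, 1],
    [-10, 20, -175, 0, 0, 0, 1],
    [-10, 20, -193, 0, 0, 0, 1],
    [-10, 20, -193, 0, 0, 0, 1],
  ],
)

```text
time_s: 2.52
position: [0.4249, 0.1202, 0.0849]
orientation: [179.8, -0.0, -86.6]
contact_force: [0.4, 0.4, 0.3]
width: 0.0007
```

step_arm(
  commands=[
    [0, 20, 0, 0, 0, 0, 1],
    [-1, 40, 0, 0, 0, 0, 1],
    [-2, 55, 0, 0, 0, 0, 1],
    [-3, 70, 0, 0, 0, 0, 1],
    [-3, 85, 0, 0, 0, 0, 1],
  ],
)

```text
time_s: 3.15
position: [0.4228, 0.2067, 0.0866]
orientation: [-179.9, 0.0, -86.5]
contact_force: [-0.2, -1.4, 1.8]
width: 0.0004
```

step_arm(
  commands=[
    [-1, 15, 0, 0, 0, 0, 1],
    [-2, 30, 0, 0, 0, 0, 1],
    [-3, 45, 0, 0, 0, 0, 1],
    [-3, 52, 0, 0, 0, 0, 1],
    [-3, 52, 0, 0, 0, 0, 1],
  ],
)

```text
time_s: 3.78
position: [0.4191, 0.2589, 0.0856]
orientation: [180.0, 0.0, -86.4]
contact_force: [0.4, -0.9, 0.4]
width: 0.0007
```

step_arm(
  commands=[
    [0, 3, 0, 0, 0, 0, 1],
    [0, 6, 0, 0, 0, 0, 1],
    [0, 9, 0, 0, 0, 0, 1],
    [0, 9, 0, 0, 0, 0, 1],
  ],
)

```text
time_s: 4.28
position: [0.4193, 0.2676, 0.0858]
orientation: [-180.0, 0.0, -86.5]
contact_force: [0.1, -1.0, -0.4]
width: 0.0004
```

step_arm(
  commands=[
    [0, 2, 0, 0, 0, 0, 1],
    [0, 4, 0, 0, 0, 0, 1],
    [0, 4, 0, 0, 0, 0, 1],
  ],
)

```text
time_s: 4.65
position: [0.4193, 0.2716, 0.0858]
orientation: [-180.0, 0.0, -86.5]
contact_force: [0.2, -1.4, 1.2]
width: 0.0007
```

step_arm(
  commands=[
    [0, 2, 0, 0, 0, 0, 1],
    [0, 4, 0, 0, 0, 0, 1],
    [0, 4, 0, 0, 0, 0, 1],
  ],
)

```text
time_s: 5.03
position: [0.4192, 0.2733, 0.0855]
orientation: [179.9, -0.3, -86.4]
contact_force: [1.5, -16.5, 1.4]
width: 0.0004
```

```bash
python3 - <<'E'
from h import *
for n in ("scene","wrist"):
    c=read_camera(n); np.save(n+"2.npy",c,allow_pickle=True)
    im=c["image"]
    if n=="scene": a=cv2.resize(im[160:290,160:290],(520,520),interpolation=cv2.INTER_CUBIC)
cv2.imwrite("pics/s2.png",a)
E
```

```text
(no output)
```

View pics/s2.png

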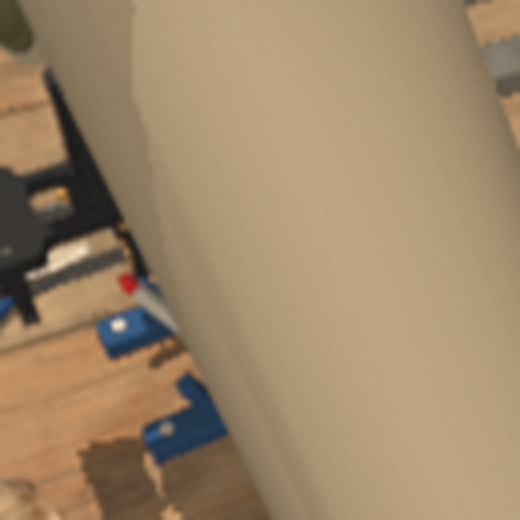

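Force rose to 16.5 N, so the leg is at its stop. The picture shows a red tine end (128,283) now over the rear; the arm hides the rest. I'll retreat and check the tine ends by depth.

step_arm(
  commands=[
    [3, -50, 0, 0, 0, 0, 1],
    [8, -100, 60, 0, 0, 0, 1],
    [12, -150, 120, 0, 0, 0, 1],
    [15, -165, 180, 0, 0, 0, 1],
    [15, -165, 190, 0, 0, 0, 1],
  ],
)

```text
time_s: 5.75
position: [0.4347, 0.1095, 0.2786]
orientation: [-179.8, 0.0, -86.5]
contact_force: [-0.1, -0.2, -1.1]
width: 0.0004
```

```bash
python3 - <<'E'
from h import *
for n in ("wrist","top"):
    c=read_camera(n); np.save(n+"3.npy",c,allow_pickle=True)
    P=cloud(c); hsv=cv2.cvtColor(c["image"],cv2.COLOR_BGR2HSV); H,S,V=[hsv[...,i].astype(int) for i in range(3)]
    roi=(P[...,0]>.36)&(P[...,0]<.55)&(P[...,1]>.15)&(P[...,1]<.36)&(c["depth"]>0)
    red=roi&((H<8)|(H>172))&(S>130)&(P[...,2]>.05)
    nl,l,st,ce=cv2.connectedComponentsWithStats(red.astype(np.uint8))
    for i in range(1,nl):
        if st[i,4]>=5: print(n,"red",ce[i].round(1),st[i,4],np.median(P[l==i],0).round(4),P[l==i][:,2].max())
    a=np.radians(93.4); ex=np.array([np.cos(a),np.sin(a)]); ey=np.array([-ex[1],ex[0]])
    white=roi&(S<70)&(V>130)&(P[...,2]>.03); A=P[white]
    for sgn in (1,-1):
        m=np.abs(A[:,:2]@ey-(-.470+sgn*.034))<.008
        if m.sum()>20:
            L=np.c_[A[m][:,:2]@ex,A[m][:,2]]; k=np.polyfit(L[:,1],L[:,0],1); print(sgn,"at z=.022",np.polyval(k,.022),"tilt",np.degrees(np.arctan(k[0])),m.sum())
    # rest
    roi=(P[...,0]>.3)&(P[...,0]<.48)&(P[...,1]<-.17)&(P[...,1]>-.33)&(c["depth"]>0)
    for lo,hi in ((.011,.017),(.0195,.025),(.03,.085)):
        m=roi&(P[...,2]>lo)&(P[...,2]<hi); A=P[m]
        if len(A)>9: print(n,lo,len(A),A[:,:2].min(0),A[:,:2].max(0),cv2.minAreaRect((A[:,:2]*1000).astype(np.float32)))
E
```

```text
wrist red [107.9 119.9] 127 [0.4857 0.3063 0.1246] 0.12845591941065904
wrist red [119.2 191.6] 111 [0.4181 0.3022 0.1243] 0.12833471977610994
1 at z=.022 0.2367302054740903 tilt 17.344846904189552 855
-1 at z=.022 0.22898324674700687 tilt 24.65363768839295 921
wrist 0.011 954 [ 0.34976904 -0.3108972 ] [ 0.4615035  -0.17003749] ((405.6375732421875, -240.45321655273438), (140.8482666015625, 111.73944091796875), 89.97921752929688)
wrist 0.0195 914 [ 0.34873799 -0.26099084] [ 0.46078728 -0.17022559] ((403.5264587402344, -214.44815063476562), (112.05674743652344, 88.41392517089844), 3.159362316131592)
wrist 0.03 3540 [ 0.36086841 -0.28142042] [ 0.45202816 -0.17000201] ((402.9389343261719, -225.1614227294922), (90.44297790527344, 110.29531860351562), 4.795912742614746)
top red [203.7 196.5] 14 [0.4875 0.3071 0.1248] 0.1283305879118568
top red [204.7 224.7] 15 [0.4186 0.303  0.1253] 0.12734082070688468
1 at z=.022 0.2940110313301357 tilt -15.95021375948708 140
-1 at z=.022 0.23746425619393957 tilt 19.905848533420535 24
top 0.011 296 [ 0.35075526 -0.31340175] [ 0.46399643 -0.17125457] ((406.0894775390625, -243.21051025390625), (110.08696746826172, 142.0959014892578), 2.9750683307647705)
top 0.0195 147 [ 0.35092607 -0.30750079] [ 0.46046958 -0.1704706 ] ((409.7898864746094, -254.59207153320312), (109.15491485595703, 133.34596252441406), 26.80742835998535)
top 0.03 513 [ 0.36425752 -0.28404942] [ 0.45353468 -0.17014707] ((403.22076416015625, -226.9572296142578), (89.66082000732422, 110.74410247802734), 6.6410231590271)
```

The leg is at its stop: tine line 24.7°, red ends at z = 0.128, as expected. Now to the rest, opening the gripper on the way.

step_arm(
  commands=[
    [-10, -60, 0, 0, 0, 0, -1],
    [-20, -120, 0, 0, 0, 0, -1],
    [-30, -180, -5, 0, 0, 0, -0.5],
    [-40, -240, -10, 0, 0, 0, -0.5],
    [-45, -270, -10, 0, 0, 0, -0.5],
  ],
)

```text
time_s: 6.48
position: [0.3885, -0.1614, 0.2645]
orientation: [179.9, 0.1, -86.6]
contact_force: [-0.1, 0.3, 0.5]
width: 0.0481
```

step_arm(
  commands=[
    [0, -10, 0, 0, 0, 0, -0.5],
    [0, -10, 0, 0, 0, 0, -0.5],
  ],
)

```text
time_s: 6.72
position: [0.3894, -0.1691, 0.2653]
orientation: [180.0, 0.1, -86.5]
contact_force: [0.5, -0.3, -1.1]
width: 0.0653
```

```bash
python3 - <<'E'
from h import *
c=read_camera("wrist"); np.save("w4.npy",c,allow_pickle=True); cv2.imwrite("pics/w4.png",c["image"])
P=cloud(c)
roi=(P[...,0]>.3)&(P[...,0]<.48)&(P[...,1]<-.17)&(P[...,1]>-.33)&(c["depth"]>0)
for lo,hi in ((.011,.017),(.0195,.0245),(.03,.085)):
    m=roi&(P[...,2]>lo)&(P[...,2]<hi); A=P[m]
    if len(A)>9: print(lo,len(A),A[:,:2].min(0),A[:,:2].max(0),cv2.minAreaRect((A[:,:2]*1000).astype(np.float32)))
m=roi&(P[...,2]>.03)&(P[...,2]<.085); A=P[m]
# plane fit of the slab, two rounds
sel=np.ones(len(A),bool)
for _ in range(8):
    ce=A[sel].mean(0); n=np.linalg.svd(A[sel]-ce,full_matrices=False)[2][2]; n*=np.sign(n[2]); r=(A-ce)@n; sel=np.abs(r)<max(.002,.8*np.std(r[sel]))
print("slab plane n",n,"lean",np.degrees(np.arcsin(n[2])),"yaw n",np.degrees(np.arctan2(n[1],n[0])),sel.sum(),"c",ce, A[sel].min(0),A[sel].max(0))
print("plane y at x=c,z=.014:", ce[1]-n[2]*(.014-ce[2])/n[1])
print(robot.observe()["position"],robot.observe()["width"])
E
```

```text
0.011 1378 [ 0.35032497 -0.31623217] [ 0.4617374  -0.17003841] ((405.3641357421875, -242.02642822265625), (110.6429672241211, 143.5107879638672), 2.8784327507019043)
0.0195 745 [ 0.34924701 -0.25835513] [ 0.46043265 -0.17146231] ((410.89117431640625, -233.48622131347656), (101.94371795654297, 89.07813262939453), 50.43354415893555)
0.03 2615 [ 0.36098803 -0.28275288] [ 0.45125412 -0.17013483] ((404.7213439941406, -226.34854125976562), (90.16966247558594, 112.3995361328125), 1.670864224433899)
slab plane n [-0.00510211  0.20883383  0.97793783] lean 77.94232864605988 yaw n 91.39953847797116 389 c [ 0.41096603 -0.26723301  0.05322226] [ 0.36178127 -0.28189049  0.03359003] [ 0.45125412 -0.17038993  0.05676439]
plane y at x=c,z=.014: -0.0835609695622472
[ 0.38946092 -0.16858641  0.26543178] 0.066012404489001
```

View pics/w4.png

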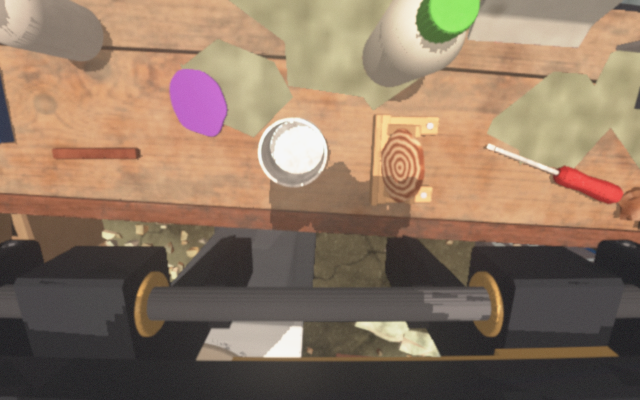

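The wrist view shows the slab (centre 402,163, spanning 381-425 × 125-200), the tin (292,153), the green bottle (420,40) and the rest's lip edge (376,115)-(373,205). The plane fit took in other surfaces, so I'll fit inside the slab's ellipse only.

```bash
cat > fit.py <<'E'
from h import *
c=np.load("w4.npy",allow_pickle=True).item(); P=cloud(c)
v,u=np.mgrid[:400,:640]
m=(((u-402)/16.)**2+((v-163)/28.)**2<1)&(c["depth"]>0); A=P[m]
for _ in range(5):
    ce=A.mean(0); n=np.linalg.svd(A-ce,full_matrices=False)[2][2]; n*=np.sign(n[2]); r=(A-ce)@n; A=A[np.abs(r)<.003]
print("n",n.round(4),"lean",np.degrees(np.arcsin(n[2])),"yaw",np.degrees(np.arctan2(n[1],n[0])),len(A),"c",ce.round(4),r.std())
# full slab pixels: near plane, within the image window
W=(u>372)&(u<432)&(v>115)&(v<208)&(c["depth"]>0)&(np.abs((P-ce)@n)<.0025)
nl,l,st,_=cv2.connectedComponentsWithStats(W.astype(np.uint8)); k=l[163,402]; Q=P[l==k]
h=np.array([n[1],-n[0],0]); h/=np.linalg.norm(h); up=np.cross(h,n); up*=np.sign(up[2])
a,b=(Q-ce)@h,(Q-ce)@up
cnt=cv2.findContours((l==k).astype(np.uint8),cv2.RETR_EXTERNAL,cv2.CHAIN_APPROX_NONE)[0][0][:,0]
E=P[cnt[:,1],cnt[:,0]]; el=cv2.fitEllipse(np.c_[(E-ce)@h,(E-ce)@up].astype(np.float32)*1000)
print("h",h,"up",up,"range h",np.percentile(a,[.5,99.5]),"up",np.percentile(b,[.5,99.5]),"ellipse mm",el)
C=ce+h*el[0][0]/1000+up*el[0][1]/1000; print("slab centre front face",C.round(4),"bottom",(C-.0325*up).round(4),"top",(C+.0325*up).round(4))
lip=(u>365)&(u<395)&(v>105)&(v<215)&(P[...,2]>.018)&(P[...,2]<.026); L=P[lip][:,:2]; print("lip",len(L),L.min(0),L.max(0),cv2.minAreaRect((L*1000).astype(np.float32)))
bx=(u>365)&(u<445)&(v>105)&(v<215)&(P[...,2]>.009)&(P[...,2]<.026)
L=P[bx][:,:2]; print("base",cv2.minAreaRect((L*1000).astype(np.float32)))
E
python3 fit.py
```

```text
n [-0.0445  0.8628  0.5035] lean 30.23387891697793 yaw 92.95289151536457 1393 c [ 0.408  -0.2629  0.0493] 0.0005585752678597778
h [0.99867223 0.05151487 0.        ] up [ 0.02593933 -0.50286233  0.86397722] range h [-0.04462431  0.04393888] up [-0.03912608  0.02863225] ellipse mm ((-0.3926844596862793, -7.504150867462158), (67.39472198486328, 97.83788299560547), 69.47899627685547)
slab centre front face [ 0.4074 -0.2592  0.0428] bottom [ 0.4065 -0.2428  0.0147] top [ 0.4082 -0.2755  0.0709]
lip 880 [ 0.34924701 -0.25878424] [ 0.46043265 -0.23206278] ((405.1463928222656, -245.70089721679688), (111.22197723388672, 22.602975845336914), 2.6642637252807617)
base ((406.6431579589844, -274.06640625), (111.30607604980469, 79.3831787109375), 2.8784327507019043)
```

The fit is clean: lean 30.2°, yaw 92.95°, residual 0.6 mm. The front face's bottom edge comes out at z of about 17 mm, as it must. The grasp pose puts the TCP at (0.408, -0.273, 0.061), tilted 30.2°, 13 mm of finger over the slab's top. Next, the pre-grasp.

step_arm(
  commands=[
    [5, -35, -10, 0.13, 0.007, -0.003, 0.2],
    [10, -70, -25, 0.29, 0.014, -0.006, 0.2],
    [15, -105, -45, 0.45, 0.023, -0.01, 0.2],
    [20, -140, -75, 0.526, 0.027, -0.01, 0.2],
    [20, -145, -110, 0.526, 0.027, -0.01, 0.2],
  ],
)

```text
time_s: 7.4
position: [0.41, -0.3158, 0.1536]
orientation: [-179.9, 30.2, -87.1]
contact_force: [0.1, 0.2, 0.2]
width: 0.0354
```

step_arm(
  commands=[
    [0, 0, -26, 0, 0, 0, 0.2],
    [0, 0, -26, 0, 0, 0, 0.2],
  ],
)

```text
time_s: 7.65
position: [0.4096, -0.3129, 0.1286]
orientation: [-180.0, 30.4, -87.0]
contact_force: [0.6, 0.5, 0.8]
width: 0.0355
```

```bash
python3 - <<'E'
from h import *
from scipy.spatial.transform import Rotation as R
o=robot.observe(); r=R.from_euler('xyz',o["orientation"],degrees=True).as_matrix(); print(o["position"],o["width"],"x",r[:,0],"z",r[:,2],o["joints"].round(0))
up=np.array([.026,-.503,.864]); n=np.array([-.0445,.8628,.5035])
print("to grasp mm",(np.array([.4080,-.2733,.0612])-o["position"])*1000)
c=read_camera("wrist"); np.save("w5.npy",c,allow_pickle=True); cv2.imwrite("pics/w5.png",c["image"])
print(proj(c,[[.408,-.2609,.0459],[.4088,-.2772,.074]]))
E
```

```text
[ 0.40960596 -0.3128538   0.12863175] 0.0354572627647558 x [ 0.04562403 -0.86157125 -0.50558226] z [-0.02596625  0.50491546 -0.86277815] [-58.  35.  77.  14.  95.  27.]
to grasp mm [ -1.60595607  39.55379969 -67.43175092]
[[315.00635387 199.70412246]
 [314.36680077 211.82080713]]
```

View pics/w5.png

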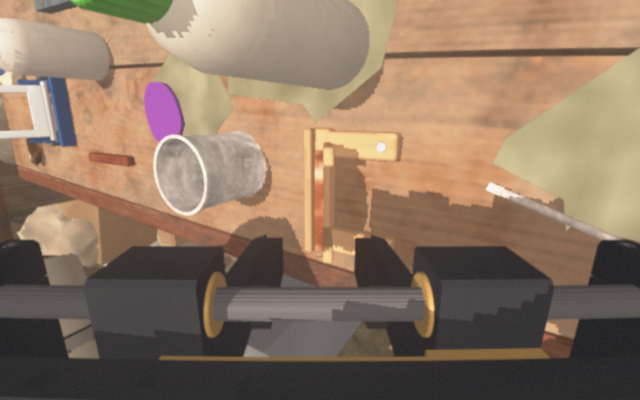

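The slab is edge-on at u of about 320 (v 153-250), midway between the fingers (265 and 375), so it is aligned. Down along the lean and grip.

step_arm(
  commands=[
    [-1, 14, -24, 0, 0, 0, 0.2],
    [-1, 28, -48, 0, 0, 0, 0.2],
    [-2, 39, -67, 0, 0, 0, 0.2],
    [-2, 39, -67, 0, 0, 0, 0.2],
  ],
)

```text
time_s: 8.2
position: [0.4076, -0.2747, 0.0634]
orientation: [-179.8, 30.2, -86.9]
contact_force: [0.4, 0.1, 0.2]
width: 0.0354
```

step_arm(
  commands=[
    [0, 0, 0, 0, 0, 0, 0.7],
    [0, 0, 0, 0, 0, 0, 1],
    [0, 0, 0, 0, 0, 0, 1],
    [0, 0, 0, 0, 0, 0, 1],
  ],
  force=20,
)

```text
time_s: 8.7
position: [0.4073, -0.2754, 0.0631]
orientation: [-179.8, 30.2, -87.0]
contact_force: [0.8, 1.8, 2.5]
width: 0.0055
```

Gripped: width about 6 mm, overlap about 10 mm. Lift along the lean, then up.

step_arm(
  commands=[
    [0, -5, 9, 0, 0, 0, 1],
    [1, -15, 26, 0, 0, 0, 1],
    [2, -28, 48, 0, 0, 0, 1],
    [2, -40, 80, 0, 0, 0, 1],
    [2, -40, 120, 0, 0, 0, 1],
  ],
)

```text
time_s: 9.32
position: [0.409, -0.3167, 0.1838]
orientation: [-179.9, 30.2, -87.1]
contact_force: [0.3, -0.7, -0.9]
width: 0.0056
```

step_arm(
  commands=[
    [0, 0, 40, 0, 0, 0, 1],
    [0, 0, 70, -0.1, 0, 0, 1],
    [0, 0, 90, -0.25, -0.01, 0, 1],
    [0, 20, 100, -0.4, -0.02, 0, 1],
    [0, 40, 100, -0.527, -0.027, 0, 1],
  ],
)

```text
time_s: 9.95
position: [0.4092, -0.2756, 0.2845]
orientation: [-179.7, -0.5, -87.0]
contact_force: [0.4, 0.9, -2.2]
width: 0.0056
```

```bash
python3 - <<'E'
from h import *
o=robot.observe(); print(o["position"],o["orientation"],o["width"],o["joints"].round(0),o["contact_force"])
E
```

```text
[ 0.4092104  -0.27560712  0.28449464] [-179.72284664   -0.45660278  -87.0450518 ] 0.005569637646152054 [-48.  14.  78.  -0.  87.  39.] [ 0.35470105  0.89840019 -2.22656575]
```

Slab held, tool vertical. Now carry it toward the easel with a half turn, so the same face stays to the front.

step_arm(
  commands=[
    [0, 30, 10, 0, 0, 0.16, 1],
    [5, 65, 10, 0, 0, 0.34, 1],
    [10, 100, 10, 0, 0, 0.52, 1],
    [15, 140, 10, 0, 0, 0.7, 1],
    [15, 180, 10, 0, 0, 0.88, 1],
  ],
)

```text
time_s: 10.58
position: [0.4243, -0.0947, 0.2933]
orientation: [-179.9, -0.1, -36.3]
contact_force: [-0.0, 0.6, -0.7]
width: 0.0056
```

step_arm(
  commands=[
    [0, 40, 0, 0, 0, 0.18, 1],
    [5, 80, 0, 0, 0, 0.36, 1],
    [10, 115, 0, 0, 0, 0.54, 1],
    [15, 145, 0, 0, 0, 0.72, 1],
    [15, 165, 0, 0, 0, 0.9, 1],
  ],
)

```text
time_s: 11.2
position: [0.4394, 0.0704, 0.2933]
orientation: [-179.9, -0.1, 15.3]
contact_force: [1.0, -1.2, -1.6]
width: 0.0055
```

step_arm(
  commands=[
    [0, 20, 0, 0, 0, 0.18, 1],
    [5, 45, 0, 0, 0, 0.36, 1],
    [10, 70, 0, 0, 0, 0.54, 1],
    [15, 95, 0, 0, 0, 0.72, 1],
    [15, 110, 0, 0, 0, 0.9, 1],
  ],
)

```text
time_s: 11.82
position: [0.4545, 0.1801, 0.2932]
orientation: [-179.9, -0.1, 66.9]
contact_force: [0.2, -0.2, -0.6]
width: 0.0055
```

step_arm(
  commands=[
    [0, 20, 0, 0, 0, 0.18, 1],
    [0, 40, 0, 0, 0, 0.36, 1],
    [0, 50, 0, 0, 0, 0.46, 1],
    [0, 60, 0, 0, 0, 0.46, 1],
    [0, 60, 0, 0, 0, 0.46, 1],
  ],
)

```text
time_s: 12.45
position: [0.4543, 0.2397, 0.2929]
orientation: [-179.9, -0.1, 92.8]
contact_force: [-0.1, -0.2, -1.4]
width: 0.0055
```

```bash
python3 - <<'E'
from h import *
o=robot.observe(); print(o["position"],o["orientation"],o["width"],o["joints"].round(0),o["contact_force"])
c=read_camera("wrist"); np.save("w6.npy",c,allow_pickle=True); cv2.imwrite("pics/w6.png",c["image"])
E
```

```text
[0.4542785  0.23967064 0.29291599] [-1.79867741e+02 -5.30681367e-02  9.28129805e+01] 0.005537904676181862 [ 15.  16.  74.   0.  90. -78.] [-0.08308001 -0.17499964 -1.39774164]
```

View pics/w6.png

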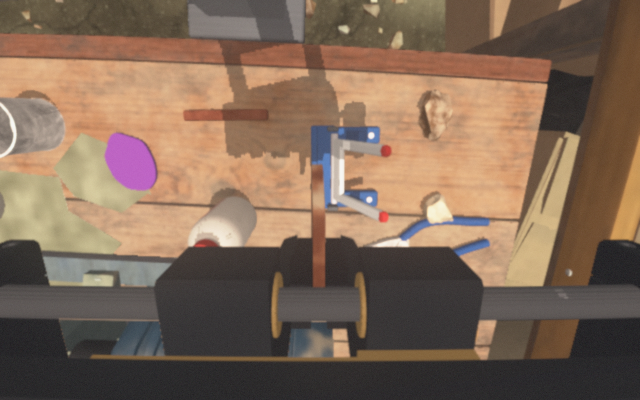

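The slab hangs edge-on at u of about 318, its near end at (317,167). The easel is beneath, with red ends (386,151) and (384,216) and rivets (372,135) and (368,199). I'll measure the slab's end and re-measure the easel from here.

```bash
python3 - <<'E'
from h import *
c=np.load("w6.npy",allow_pickle=True).item(); P=cloud(c)
o=robot.observe(); print(o["position"])
v,u=np.mgrid[:400,:640]
a=np.radians(93.4); ex=np.array([np.cos(a),np.sin(a)]); ey=np.array([-ex[1],ex[0]])
m=(u>305)&(u<332)&(v>160)&(v<300)&(P[...,2]>.2)&(P[...,2]<.315); A=P[m]
print("slab pts",len(A),"x",np.percentile(A[:,0],[0.5,2,10]),"y",np.percentile(A[:,1],[2,50,98]),"z",np.percentile(A[:,2],[1,50,99]))
E=A[A[:,0]<A[:,0].min()+.004]; print("near end",E.mean(0), "slab line y(x)",np.polyfit(A[:,0],A[:,1],1))
hsv=cv2.cvtColor(c["image"],cv2.COLOR_BGR2HSV); H,S,V=[hsv[...,i].astype(int) for i in range(3)]
z=(u>300)&(u<400)&(v>115)&(v<225)&(c["depth"]>0)
red=z&((H<8)|(H>172))&(S>130)&(u>375); 
nl,l,st,ce=cv2.connectedComponentsWithStats(red.astype(np.uint8))
for i in range(1,nl):
    if st[i,4]>20:
        q=np.median(P[l==i],0); print("red",ce[i],q.round(4),"ex,ey",(q[:2]@ex).round(4),(q[:2]@ey).round(4))
blue=z&(H>95)&(H<130)&(S>100)&(P[...,2]<.06)&(P[...,2]>.006); q=P[blue]
print(len(q),"hue sample",hsv[150,322],P[150,322])
for nm,mm in (("lip",(q[:,2]>.0195)&(q[:,2]<.025)),("plate",(q[:,2]>.011)&(q[:,2]<.017)),("wedge",q[:,2]>.04),("all",q[:,2]<.03)):
    B=q[mm]
    if len(B): print(nm,len(B),"ex",np.percentile(B[:,:2]@ex,[1,50,99]).round(4),"ey",np.percentile(B[:,:2]@ey,[1,99]).round(4))
w=z&(P[...,2]>.04)&(S<70)&(V>120); A=P[w]
for sg in (1,-1):
    mm=np.abs(A[:,:2]@ey-(-.469+sg*.034))<.005; L=A[mm]; k=np.polyfit(L[:,2],L[:,:2]@ex,1); print(sg,mm.sum(),"tilt",np.degrees(np.arctan(k[0])),"at z22",np.polyval(k,.022))
E
```

```text
[0.45430569 0.23933075 0.29286402]
slab pts 1948 x [0.41345089 0.4143884  0.41959128] y [0.23366081 0.23830743 0.24385166] z [0.25342497 0.29917609 0.31468551]
near end [0.41514225 0.23671186 0.27294338] slab line y(x) [0.06266353 0.21084072]
red [385.86 150.67] [0.4174 0.3032 0.1252] ex,ey 0.2779 -0.4346
red [383.51162791 216.43023256] [0.4847 0.3079 0.1253] ex,ey 0.2786 -0.5021
611 hue sample [111  97 118] [0.43120898 0.24302219 0.01485557]
lip 15 ex [0.2051 0.207  0.2103] ey [-0.4598 -0.4179]
plate 587 ex [0.2141 0.2261 0.2893] ey [-0.519  -0.4171]
wedge 1 ex [0.2689 0.2689 0.2689] ey [-0.5063 -0.5063]
all 610 ex [0.207  0.2261 0.2893] ey [-0.5189 -0.4171]
1 418 tilt -4.3781194969324355 at z22 0.26023452501136524
-1 357 tilt 23.6193996035228 at z22 0.23054788047661237
```

The slab's end and its line agree with the TCP to about 1 mm. Easel origin refined: ex = 0.230, ey = -0.4685. I'll descend, tilted slightly forward (2.3°) so the hand's body clears the tine ends.

step_arm(
  commands=[
    [0, 4, -60, 0.02, 0, 0.01, 1],
    [0, 7, -115, 0.04, 0, 0.01, 1],
    [0, 7, -165, 0.04, 0, 0.01, 1],
    [0, 7, -200, 0.04, 0, 0.01, 1],
    [0, 7, -200, 0.04, 0, 0.01, 1],
  ],
)

```text
time_s: 13.12
position: [0.4534, 0.2457, 0.0912]
orientation: [-179.7, -2.3, 93.4]
contact_force: [0.4, 0.4, -0.1]
width: 0.0055
```

step_arm(
  commands=[
    [0, 0, -8, 0, 0, 0, 1],
    [0, 0, -15, 0, 0, 0, 1],
    [0, 0, -19, 0, 0, 0, 1],
    [0, 0, -19, 0, 0, 0, 1],
  ],
)

```text
time_s: 13.62
position: [0.4543, 0.2464, 0.0738]
orientation: [-180.0, -2.3, 93.5]
contact_force: [-0.4, 0.7, -0.4]
width: 0.0054
```

```bash
python3 - <<'E'
from h import *
o=robot.observe(); print(o["position"],o["orientation"],o["width"],o["contact_force"],o["moment"])
c=read_camera("wrist"); np.save("w7.npy",c,allow_pickle=True); s=read_camera("scene")
a=cv2.resize(c["image"][40:250,220:430],(560,560),interpolation=cv2.INTER_CUBIC)
b=cv2.resize(s["image"][170:290,170:270],(233,280),interpolation=cv2.INTER_CUBIC)
im=np.zeros((560,793,3),np.uint8); im[:,:560]=a; im[:280,560:]=b; cv2.imwrite("pics/w7.png",im)
E
```

```text
[0.45425762 0.24644649 0.07381465] [-179.98624692   -2.34641478   93.47716846] 0.005430182439630462 [-0.41151118  0.71578911 -0.38471495] [ 0.01177463 -0.16078392 -0.02322279]
```

View pics/w7.png

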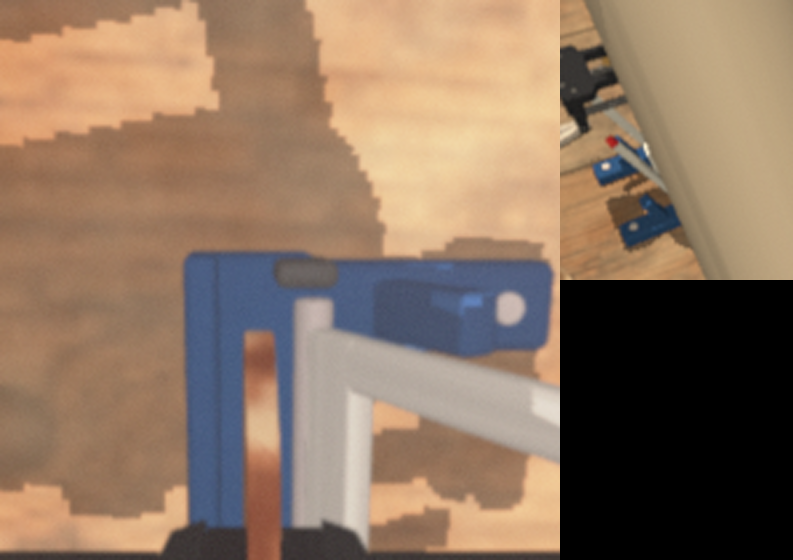

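The slab is over the plate, between the lip (crop u 215) and the leg (u 295), and parallel to both. Now lowering in small steps until touch.

step_arm(
  commands=[
    [0, 0, -1.5, 0, 0, 0, 1],
    [0, 0, -3, 0, 0, 0, 1],
    [0, 0, -3, 0, 0, 0, 1],
  ],
)

```text
time_s: 14.1
position: [0.4543, 0.2464, 0.0707]
orientation: [-180.0, -2.3, 93.5]
contact_force: [-0.1, -0.2, -1.6]
width: 0.0056
```

step_arm(
  commands=[
    [0, 0, -1, 0, 0, 0, 1],
    [0, 0, -1.5, 0, 0, 0, 1],
    [0, 0, -1.5, 0, 0, 0, 1],
  ],
)

```text
time_s: 14.48
position: [0.455, 0.2466, 0.0703]
orientation: [179.9, -2.4, 93.5]
contact_force: [-0.8, 0.1, 8.7]
width: 0.0059
```

step_arm(
  commands=[
    [0, 0, -1, 0, 0, 0, 1],
    [0, 0, -1, 0, 0, 0, 1],
  ],
)

```text
time_s: 14.72
position: [0.4556, 0.2467, 0.07]
orientation: [179.8, -2.4, 93.5]
contact_force: [-1.5, -0.9, 16.0]
width: 0.0056
```

Touchdown at TCP z of about 0.0704. Relieve the press, then open to 16 mm while moving back so the front finger holds the slab, and tip it back slowly.

step_arm(
  commands=[
    [0, 0, 1.7, 0, 0, 0, 1],
    [0, 0, 1.9, 0, 0, 0, 1],
  ],
)

```text
time_s: 14.98
position: [0.4545, 0.2465, 0.0704]
orientation: [180.0, -2.4, 93.5]
contact_force: [0.6, -0.5, 3.1]
width: 0.0061
```

step_arm(
  commands=[
    [0, 2, 0, 0, 0, 0, 0.75],
    [0, 5, 0, 0, 0, 0, 0.636],
    [0, 6, 0, 0, 0, 0, 0.636],
    [0, 7, 0, 0, 0, 0, 0.636],
  ],
)

```text
time_s: 15.48
position: [0.4542, 0.2536, 0.07]
orientation: [-180.0, -2.3, 93.5]
contact_force: [-0.3, -0.8, -0.2]
width: 0.0167
```

step_arm(
  commands=[
    [0, 3, 0, 0, 0, 0, 0.636],
    [0, 6, 0, 0, 0, 0, 0.636],
    [-1, 9, 0, 0, 0, 0, 0.636],
    [-1, 12, 0, 0, 0, 0, 0.636],
    [-1, 14, 0, 0, 0, 0, 0.636],
  ],
)

```text
time_s: 16.1
position: [0.4532, 0.2676, 0.0701]
orientation: [-180.0, -2.3, 93.5]
contact_force: [0.3, 0.2, 1.1]
width: 0.0161
```

```bash
python3 - <<'E'
from h import *
o=robot.observe(); print(o["position"],o["orientation"],o["width"],o["contact_force"])
c=read_camera("wrist"); np.save("w8.npy",c,allow_pickle=True)
cv2.imwrite("pics/w8.png",cv2.resize(c["image"][40:250,220:430],(560,560),interpolation=cv2.INTER_CUBIC))
E
```

```text
[0.45321888 0.26764725 0.07013713] [-179.98242931   -2.34700244   93.48456216] 0.016103306888092007 [0.29356617 0.19319147 1.06015596]
```

View pics/w8.png

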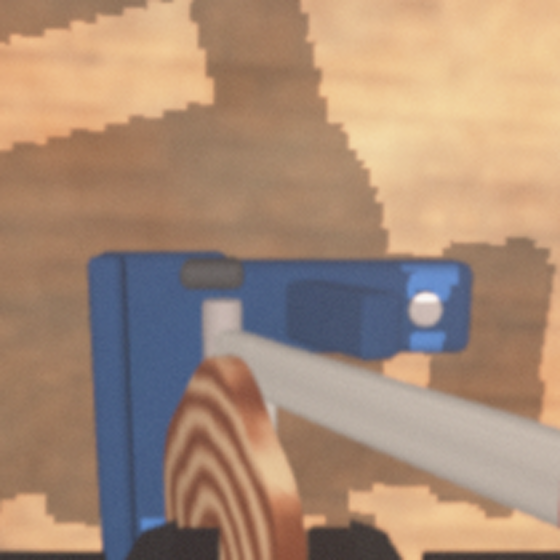

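The slab is tipping back under control; its ringed face is now visible at crop (215,480). Continue.

step_arm(
  commands=[
    [0, 3, 0, 0, 0, 0, 0.636],
    [0, 6, 0, 0, 0, 0, 0.636],
    [-1, 8, 0, 0, 0, 0, 0.636],
    [-1, 10, 0, 0, 0, 0, 0.636],
    [-1, 10, 0, 0, 0, 0, 0.636],
  ],
)

```text
time_s: 16.77
position: [0.4522, 0.2775, 0.0701]
orientation: [-180.0, -2.3, 93.5]
contact_force: [0.1, 0.4, 0.5]
width: 0.0161
```

step_arm(
  commands=[
    [0, 1, 0, 0, 0, 0, 0.636],
    [0, 2, 0, 0, 0, 0, 0.636],
    [0, 2, 0, 0, 0, 0, 0.636],
  ],
)

```text
time_s: 17.15
position: [0.4523, 0.2795, 0.0701]
orientation: [-180.0, -2.3, 93.5]
contact_force: [-0.5, 0.1, 0.3]
width: 0.016
```

step_arm(
  commands=[
    [0, 1, 0, 0, 0, 0, 0.636],
    [0, 2, 0, 0, 0, 0, 0.636],
    [0, 2, 0, 0, 0, 0, 0.636],
  ],
)

```text
time_s: 17.52
position: [0.4522, 0.2814, 0.0701]
orientation: [-180.0, -2.3, 93.5]
contact_force: [-0.6, -0.9, 0.1]
width: 0.016
```

```bash
cat > chk.py <<'E'
from h import *
import sys
c=read_camera("wrist"); np.save(sys.argv[1]+".npy",c,allow_pickle=True)
cv2.imwrite(f"pics/{sys.argv[1]}.png",cv2.resize(c["image"][40:250,180:430],(667,560),interpolation=cv2.INTER_CUBIC))
P=cloud(c); a=np.radians(93.4); ex=np.array([np.cos(a),np.sin(a)]); ey=np.array([-ex[1],ex[0]])
e=np.dstack([P[...,:2]@ex-.230,P[...,:2]@ey+.4685,P[...,2]])
hsv=cv2.cvtColor(c["image"],cv2.COLOR_BGR2HSV); H,S=hsv[...,0],hsv[...,1]
m=(c["depth"]>0)&(e[...,0]>-.02)&(e[...,0]<.035)&(np.abs(e[...,1])<.05)&(e[...,2]>.02)&(e[...,2]<.09)&(H<25)&(S>60)
A=e[m]; sel=np.ones(len(A),bool)
for _ in range(8):
    ce=A[sel].mean(0); n=np.linalg.svd(A[sel]-ce,full_matrices=False)[2][2]; n*=-np.sign(n[0]); r=(A-ce)@n; sel=np.abs(r)<max(.0015,1.5*np.std(r[sel]))
print("slab n",n.round(3),"lean",np.degrees(np.arcsin(n[2])).round(1),sel.sum(),"face x at z=17:",(ce[0]-(n[2]*(.017-ce[2])-n[1]*ce[1])/n[0]).round(4),"ey",np.percentile(A[:,1],[.5,99.5]).round(4),"z",np.percentile(A[sel][:,2],[.5,99.5]).round(4))
E
python3 chk.py w9
```

```text
slab n [-0.848  0.019  0.53 ] lean 32.0 2872 face x at z=17: -0.0176 ey [-0.0162  0.0365] z [0.0219 0.0744]
```

View pics/w9.png

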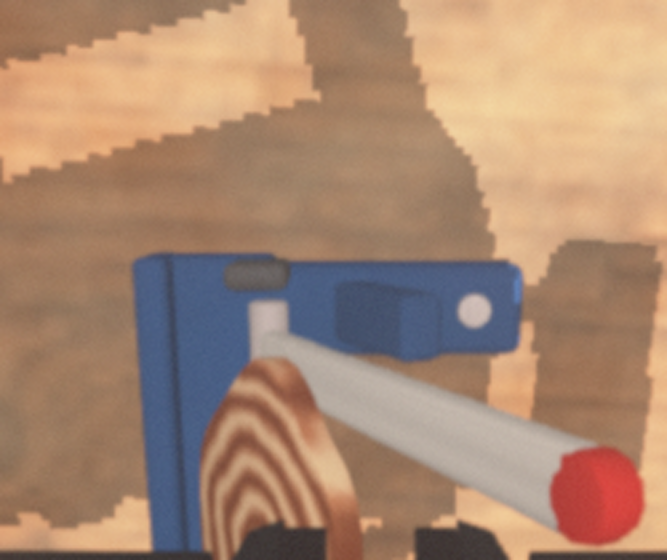

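The slab stands against the lip and leans about 32°: its foot slid forward (front face at x = -17.6 mm instead of about -10), so it isn't flush yet. Mend: rise off, turn the hand a quarter turn (its short side toward the leg), and push the foot back with shut fingers.

step_arm(
  commands=[
    [0, 0, 10, 0, 0, 0, 0.636],
    [0, 0, 30, 0, 0, 0, 0.636],
    [0, 0, 80, 0, 0, 0, 0.636],
    [0, -30, 120, 0, 0, -0.15, 1],
    [0, -50, 140, -0.02, 0, -0.33, 1],
  ],
)

```text
time_s: 18.2
position: [0.4526, 0.2307, 0.2131]
orientation: [179.7, -1.3, 74.2]
contact_force: [-0.2, 0.1, -0.2]
width: 0.0003
```

step_arm(
  commands=[
    [0, 0, 0, 0, 0, -0.18, 1],
    [0, 0, 0, 0, 0, -0.36, 1],
    [0, 0, 0, 0, 0, -0.54, 1],
    [0, 0, 0, 0, 0, -0.72, 1],
    [0, 0, 0, 0, 0, -0.9, 1],
  ],
)

```text
time_s: 18.82
position: [0.4522, 0.2315, 0.2109]
orientation: [179.9, -1.3, 22.7]
contact_force: [-0.2, -0.8, 0.1]
width: 0.0004
```

step_arm(
  commands=[
    [0, 0, 0, 0, 0, -0.17, 1],
    [0, 0, 0, 0, 0, -0.34, 1],
    [0, 0, 0, 0, 0, -0.34, 1],
  ],
)

```text
time_s: 19.2
position: [0.4522, 0.2315, 0.2108]
orientation: [179.9, -1.3, 3.6]
contact_force: [0.2, -0.4, -0.8]
width: 0.0003
```

```bash
sed -i 's/40:250,180:430/130:400,160:480/; s/(667,560)/(664,560)/' chk.py; python3 chk.py w10; python3 -c "
from h import *
o=robot.observe(); print(o['position'],o['orientation'],o['width'],o['joints'].round(0))"
```

```text
slab n [-0.868  0.013  0.497] lean 29.8 1711 face x at z=17: -0.0158 ey [-0.0463  0.0352] z [0.0236 0.0735]
[0.4522283  0.23150241 0.21063663] [179.9105639   -1.24736013   3.73013837] 0.0005429584016889062 [14. 18. 84. -0. 76. 10.]
```

View pics/w10.png

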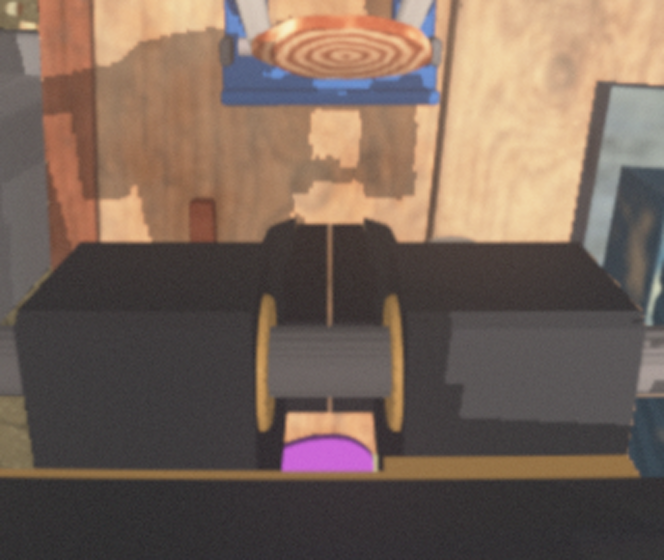

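The slab stands on the easel, level (crop 250-433), but sits about 5 mm toward +x of the base centre (base 221-440), and its foot is at the lip. I'll mend both: straddle the top again, pull the slab upright, regrip, shift 5.5 mm, set down further back and tip again. Then push the foot flush.

step_arm(
  commands=[
    [0, 0, 0, 0, 0, 0.18, 1],
    [0, 0, 0, 0, 0, 0.36, 0.5],
    [0, 0, 0, 0, 0, 0.54, 0.45],
    [0, 0, 0, 0, 0, 0.72, 0.45],
    [0, 0, 0, 0, 0, 0.9, 0.45],
  ],
)

```text
time_s: 19.88
position: [0.4522, 0.2315, 0.2104]
orientation: [179.9, -1.2, 55.6]
contact_force: [-0.3, -0.1, -0.4]
width: 0.0242
```

step_arm(
  commands=[
    [0, 15, 0, 0, 0, 0.18, 0.45],
    [3, 30, 0, 0, 0, 0.36, 0.45],
    [6, 44, 0, 0, 0, 0.54, 0.45],
    [6, 44, -30, 0.02, 0, 0.664, 0.45],
    [6, 44, -80, 0.05, 0, 0.664, 0.45],
  ],
)

```text
time_s: 20.5
position: [0.4591, 0.2761, 0.1306]
orientation: [-179.6, -4.0, 93.5]
contact_force: [-0.1, 1.6, -0.5]
width: 0.0242
```

```bash
python3 -c "
from h import *
o=robot.observe(); print(o['position'],o['orientation'],o['width'])
c=read_camera('wrist'); cv2.imwrite('pics/w11.png',cv2.resize(c['image'][40:400,180:480],(500,600)))"
```

```text
[0.45906557 0.27606315 0.1306139 ] [-179.58490353   -4.02886251   93.45191641] 0.02424515807495954
```

Picture limit is reached, so I go on by numbers. Descend, straddle the top, pull the slab upright and grip.

step_arm(
  commands=[
    [0, 0, -25, 0, 0, 0, 0.45],
    [0, 0, -45, 0, 0, 0, 0.45],
    [0, 0, -58, 0, 0, 0, 0.45],
    [0, 0, -62.5, 0, 0, 0, 0.45],
    [0, 0, -62.5, 0, 0, 0, 0.45],
  ],
)

```text
time_s: 21.18
position: [0.4585, 0.2755, 0.0681]
orientation: [-179.4, -3.9, 93.1]
contact_force: [-0.4, 0.5, 0.4]
width: 0.0245
```

step_arm(
  commands=[
    [0, -6, 0, 0, 0, 0, 0.45],
    [1, -12, 0, 0, 0, 0, 0.45],
    [1, -17, 0, 0, 0, 0, 0.45],
    [1, -22, 0, 0, 0, 0, 0.45],
    [1, -26, 0, 0, 0, 0, 0.45],
  ],
)

```text
time_s: 21.8
position: [0.4593, 0.249, 0.0677]
orientation: [-179.3, -3.9, 93.1]
contact_force: [0.0, -0.5, 0.2]
width: 0.0242
```

step_arm(
  commands=[
    [0, -3, 0, 0, 0, 0, 0.45],
    [0, -6, 0, 0, 0, 0, 0.45],
    [1, -9, 0, 0, 0, 0, 0.45],
    [1, -11, 0, 0, 0, 0, 0.45],
    [1, -11, 0, 0, 0, 0, 0.45],
  ],
)

```text
time_s: 22.42
position: [0.4603, 0.2383, 0.0676]
orientation: [-179.3, -3.9, 93.1]
contact_force: [0.0, 0.1, -0.2]
width: 0.0244
```

```bash
python3 chk.py w12; python3 -c "
from h import *
o=robot.observe(); print(o['position'],o['orientation'],o['width'])"
```

```text
slab n [-0.965 -0.009 -0.264] lean -15.3 1125 face x at z=17: -0.0102 ey [-0.0399  0.0393] z [0.0206 0.0532]
[0.4602415  0.23840837 0.06763335] [-179.32691565   -3.91573984   93.10673468] 0.024220156632952024
```

step_arm(
  commands=[
    [0, 0, 0, 0, 0, 0, 0.6],
    [0, 0, 0, 0, 0, 0, 0.7],
    [0, 0, 0, 0, 0, 0, 0.8],
    [0, 0, 0, 0, 0, 0, 1],
    [0, 0, 0, 0, 0, 0, 1],
  ],
  force=20,
)

```text
time_s: 23.1
position: [0.4603, 0.2385, 0.0677]
orientation: [-179.3, -3.9, 93.1]
contact_force: [-0.0, 1.1, -0.2]
width: 0.0058
```

step_arm(
  commands=[
    [0, 0, 5, 0, 0, 0, 1],
    [0, 0, 15, 0, 0, 0, 1],
    [0, 0, 25, 0, 0, 0, 1],
    [0, 0, 25, 0, 0, 0, 1],
  ],
)

```text
time_s: 23.6
position: [0.4607, 0.2385, 0.0937]
orientation: [-179.4, -3.9, 93.1]
contact_force: [0.3, -0.1, -1.2]
width: 0.0058
```

```bash
cat > held.py <<'E'
from h import *
o=robot.observe(); p=o["position"]; print(p,o["orientation"],o["width"],o["contact_force"])
c=read_camera("wrist"); P=cloud(c); hsv=cv2.cvtColor(c["image"],cv2.COLOR_BGR2HSV); H,S=hsv[...,0],hsv[...,1]
a=np.radians(93.4); ex=np.array([np.cos(a),np.sin(a)]); ey=np.array([-ex[1],ex[0]])
e=np.dstack([P[...,:2]@ex-.230,P[...,:2]@ey+.4685,P[...,2]]); t=np.array([p[:2]@ex-.230,p[:2]@ey+.4685,p[2]])
v,u=np.mgrid[:400,:640]
d=e-t
m=(c["depth"]>0)&(np.abs(d[...,0])<.03)&(d[...,1]>.01)&(d[...,1]<.05)&(d[...,2]<.015)&(d[...,2]>-.06)&(H<25)&(S>50)
nl,l,st,ce=cv2.connectedComponentsWithStats(m.astype(np.uint8)); k=1+np.argmax(st[1:,4]); A=d[l==k]
print("TCP in easel mm",(t*1000).round(1),"blob",st[k])
print("slab rel TCP mm: x",(np.percentile(A[:,0],[2,50,98])*1000).round(1),"ey max",(np.percentile(A[:,1],[98,99.5,100])*1000).round(1),"z",(np.percentile(A[:,2],[1,99])*1000).round(1))
T=A[A[:,1]>A[:,1].max()-.003]; print("end mean",(T.mean(0)*1000).round(1))
# x vs z of the end region = lean
k=np.polyfit(A[:,2],A[:,0],1); print("lean slope",k[0])
B=e[(H<15)&(S>90)&(c["depth"]>0)&(np.abs(e[...,0])<.03)&(np.abs(e[...,1])<.06)&(e[...,2]>.02)]
E
python3 held.py
```

```text
[0.46067343 0.23853552 0.09365952] [-179.44666979   -3.93299215   93.12270947] 0.0057774332715974114 [ 0.27364112 -0.05801832 -1.19392101]
TCP in easel mm [-19.2  -5.5  93.7] blob [311 169  15  76 961]
slab rel TCP mm: x [-3.5  0.1  3.6] ey max [39.8 40.2 40.4] z [-16.5  10.8]
end mean [  1.4  38.9 -13.3]
lean slope -0.10957182904314323
```

Regripped and lifted. I'll fit the visible rim to the known oval (86 × 65) for the slab's centre and roll in the hand.

```bash
cat > rim.py <<'E'
from h import *
from scipy.optimize import least_squares
import sys
def rim(c,p,cx=0):
    P=cloud(c); a=np.radians(93.4); ex=np.array([np.cos(a),np.sin(a)]); ey=np.array([-ex[1],ex[0]])
    e=np.dstack([P[...,:2]@ex-.230,P[...,:2]@ey+.4685,P[...,2]]); t=np.array([p[:2]@ex-.230,p[:2]@ey+.4685,p[2]]); d=(e-t)*1000
    v,u=np.mgrid[:400,:640]
    m=(c["depth"]>0)&(np.abs(d[...,0])<6)&(d[...,1]>12)&(d[...,1]<50)&(d[...,2]<14)&(d[...,2]>-60)&(np.abs(u-318)<25)
    A=d[m]
    f=lambda q:(lambda y,z:(np.hypot(y/43,z/32.5)-1)*37)(*(np.array([[np.cos(q[2]),np.sin(q[2])],[-np.sin(q[2]),np.cos(q[2])]])@(A[:,1:].T-q[:2,None])))
    r=least_squares(f,[-1,-22,0],loss="soft_l1",f_scale=1.0)
    print("TCP easel",(t*1000).round(1),len(A),"ey range",np.percentile(A[:,1],[1,99.5]).round(1),"z",np.percentile(A[:,2],[1,99]).round(1),"centre rel ey,z",r.x[:2].round(1),"roll deg",np.degrees(r.x[2]).round(1),"rms",np.sqrt(np.mean(r.fun**2)).round(2))
if __name__=="__main__":
    c=np.load("w6.npy",allow_pickle=True).item(); rim(c,np.array([.4543,.2395,.2929]))
    c=np.load("w7.npy",allow_pickle=True).item(); rim(c,np.array([.45426,.24645,.0738]))
    rim(read_camera("wrist"),robot.observe()["position"])
E
python3 rim.py
```

```text
TCP easel [-17.9   0.8 292.9] 957 ey range [12.2 41.1] z [-35.9   7.4] centre rel ey,z [ -5.5 -21.6] roll deg -4.4 rms 2.16
TCP easel [-10.9   0.4  73.8] 1568 ey range [12.6 49.9] z [-59.7   7.1] centre rel ey,z [  7. -28.] roll deg -226.9 rms 4.64
TCP easel [-19.3  -5.   92.7] 907 ey range [12.4 40. ] z [-16.4  10.5] centre rel ey,z [  8.3 -26.7] roll deg -52.6 rms 1.68
```

step_arm(
  commands=[
    [-4, 4, 0, 0, 0, 0, 1],
    [-7, 7, -8, 0, 0, 0, 1],
    [-7, 7, -18, 0, 0, 0, 1],
    [-7, 7, -24, 0, 0, 0, 1],
    [-7, 7, -24, 0, 0, 0, 1],
  ],
)

```text
time_s: 24.32
position: [0.4532, 0.2454, 0.0681]
orientation: [-179.3, -3.9, 93.1]
contact_force: [-0.6, 0.4, -0.6]
width: 0.0055
```

step_arm(
  commands=[
    [0, 0, -1, 0, 0, 0, 1],
    [0, 0, -1.5, 0, 0, 0, 1],
    [0, 0, -1.5, 0, 0, 0, 1],
  ],
)

```text
time_s: 24.7
position: [0.4535, 0.2454, 0.0677]
orientation: [-179.4, -3.9, 93.1]
contact_force: [-0.9, -0.6, 6.5]
width: 0.0059
```

step_arm(
  commands=[
    [0, 0, 0.8, 0, 0, 0, 1],
    [0, 2, 0.8, 0, 0, 0, 0.78],
    [0, 4, 0.8, 0, 0, 0, 0.7],
    [0, 6, 0.8, 0, 0, 0, 0.7],
    [0, 8, 0.8, 0, 0, 0, 0.7],
  ],
)

```text
time_s: 25.32
position: [0.4532, 0.2536, 0.0679]
orientation: [-179.3, -3.9, 93.1]
contact_force: [-0.0, 0.1, -0.4]
width: 0.0132
```

step_arm(
  commands=[
    [0, 3, 0, 0, 0, 0, 0.7],
    [0, 6, 0, 0, 0, 0, 0.7],
    [-1, 8, 0, 0, 0, 0, 0.7],
    [-1, 10, 0, 0, 0, 0, 0.7],
    [-1, 12, 0, 0, 0, 0, 0.7],
  ],
)

```text
time_s: 25.95
position: [0.4523, 0.2656, 0.068]
orientation: [-179.3, -3.9, 93.1]
contact_force: [-0.3, -0.2, 0.5]
width: 0.0129
```

step_arm(
  commands=[
    [0, 2, 0, 0, 0, 0, 0.7],
    [0, 4, 0, 0, 0, 0, 0.7],
    [-1, 6, 0, 0, 0, 0, 0.7],
    [-1, 8, 0, 0, 0, 0, 0.7],
    [-1, 10, 0, 0, 0, 0, 0.7],
  ],
)

```text
time_s: 26.58
position: [0.4512, 0.2756, 0.0679]
orientation: [-179.3, -3.9, 93.1]
contact_force: [1.1, 0.0, 0.1]
width: 0.013
```

```bash
python3 chk.py w13; python3 -c "
from h import *
o=robot.observe(); print(o['position'],o['orientation'],o['width'],o['contact_force'])"
```

```text
slab n [-0.9    0.001  0.435] lean 25.8 3299 face x at z=17: -0.0113 ey [-0.0146  0.0436] z [0.0207 0.0752]
[0.45124354 0.27572218 0.06794867] [-179.33274494   -3.91939652   93.11735579] 0.013507675513972658 [-0.74089567 -0.00177112  1.07887401]
```

Very good: lean 25.8°, foot only about 2 mm forward of flush, end at ey = +43.6 (centred). Creep the last bit, then rise off.

step_arm(
  commands=[
    [0, 1, 0, 0, 0, 0, 0.7],
    [0, 2, 0, 0, 0, 0, 0.7],
    [0, 3, 0, 0, 0, 0, 0.7],
    [0, 3, 0, 0, 0, 0, 0.7],
  ],
)

```text
time_s: 27.12
position: [0.4513, 0.2783, 0.068]
orientation: [-179.3, -3.9, 93.1]
contact_force: [0.4, -2.8, 0.6]
width: 0.0134
```

```bash
python3 chk.py w14
```

```text
slab n [-0.865 -0.003  0.502] lean 30.1 3588 face x at z=17: -0.0158 ey [-0.0133  0.0435] z [0.0214 0.0751]
```

Force -2.8 N: the slab is against the tines, but the foot slid to -15.8 mm. Now the foot push: back off, rise, quarter turn, and come down in front with shut fingers.

step_arm(
  commands=[
    [0, -1.5, 0, 0, 0, 0, 0.66],
    [0, -2, 12, 0, 0, 0, 0.66],
    [0, -2, 40, 0, 0, 0, 0.66],
    [0, -20, 100, -0.04, 0, -0.1, 0.66],
    [0, -50, 130, -0.065, 0, -0.28, 1],
  ],
)

```text
time_s: 27.8
position: [0.4517, 0.2285, 0.2015]
orientation: [-179.9, -0.3, 76.9]
contact_force: [0.6, -0.6, -0.4]
width: 0.0067
```

step_arm(
  commands=[
    [0, 0, 0, 0, 0, -0.18, 1],
    [0, 0, 0, 0, 0, -0.36, 1],
    [0, 0, 0, 0, 0, -0.54, 1],
    [0, 0, 0, 0, 0, -0.72, 1],
    [0, 0, 0, 0, 0, -0.9, 1],
  ],
)

```text
time_s: 28.42
position: [0.4512, 0.2285, 0.1988]
orientation: [-179.6, -0.3, 25.2]
contact_force: [-0.0, 0.0, -0.4]
width: 0.0002
```

step_arm(
  commands=[
    [0, 0, 0, 0, 0, -0.17, 1],
    [0, 0, 0, 0, 0, -0.34, 1],
    [0, 0, 0, 0, 0, -0.39, 1],
    [0, 0, 0, 0, 0, -0.39, 1],
  ],
)

```text
time_s: 28.92
position: [0.4512, 0.2285, 0.1986]
orientation: [-179.6, -0.3, 3.2]
contact_force: [-0.5, 0.3, -0.3]
width: 0.0004
```

```bash
cat > ctr.py <<'E'
# centring by outline: silhouettes of slab (plane-near, brown) and blue base in easel y
from h import *
import sys
c=read_camera("wrist"); np.save(sys.argv[1]+".npy",c,allow_pickle=True); P=cloud(c); a=np.radians(93.4); ex=np.array([np.cos(a),np.sin(a)]); ey=np.array([-ex[1],ex[0]])
e=np.dstack([P[...,:2]@ex-.230,P[...,:2]@ey+.4685,P[...,2]]); hsv=cv2.cvtColor(c["image"],cv2.COLOR_BGR2HSV); H,S,V=[hsv[...,i].astype(int) for i in range(3)]
ok=(c["depth"]>0)&(np.abs(e[...,1])<.07)
m=ok&(e[...,0]>-.02)&(e[...,0]<.04)&(e[...,2]>.024)&(e[...,2]<.085)&(H<25)&(S>40)
nl,l,st,_=cv2.connectedComponentsWithStats(m.astype(np.uint8)); k=1+np.argmax(st[1:,4]); A=e[l==k]
ce=A.mean(0); sel=np.ones(len(A),bool)
for _ in range(8):
    ce=A[sel].mean(0); n=np.linalg.svd(A[sel]-ce,full_matrices=False)[2][2]; n*=-np.sign(n[0]); r=(A-ce)@n; sel=np.abs(r)<max(.0015,1.5*np.std(r[sel]))
print("n",n.round(3),"lean",np.degrees(np.arcsin(n[2])).round(1),sel.sum(),"face x at z17",(1000*(ce[0]-(n[2]*(.017-ce[2])-n[1]*ce[1])/n[0])).round(1),"top z",(np.percentile(A[:,2],99.5)*1000).round(1))
A=A[sel]; print("slab ey",(np.percentile(A[:,1],[0,.3,99.7,100])*1000).round(1),"mid",(500*(A[:,1].min()+A[:,1].max())).round(1))
up=(A[:,2]-ce[2])
for s in (1,-1):
    E=A[A[:,1]*s>np.percentile(A[:,1]*s,97)]; print("end",s,(E.mean(0)*1000).round(1))
b=ok&(H>95)&(H<130)&(S>80)&(e[...,0]<-.012)&(e[...,0]>-.03)&(e[...,2]<.03)&(e[...,2]>.008); B=e[b]
if len(B): print("lip/plate ey",(np.percentile(B[:,1],[0,.5,99.5,100])*1000).round(1),"x min",(B[:,0].min()*1000).round(1))
o=robot.observe(); print(o["position"],o["orientation"],o["width"])
E
python3 ctr.py w15
```

```text
n [-0.889 -0.002  0.457] lean 27.2 1706 face x at z17 -13.2 top z 74.7
slab ey [-39.7 -38.7  42.2  43.7] mid 2.0
end 1 [ 3.8 39.7 50.1]
end -1 [  2.6 -36.3  47.4]
lip/plate ey [-55.5 -54.5  53.1  53.7] x min -25.9
[0.45123805 0.22846342 0.19849209] [-179.6353246    -0.25510317    3.22589559] 0.0001797854181252468
```

Now lean is 27.2° with the foot face at -13.2 mm (flush would be about -9), the slab is level, and its centre is about 2-3 mm off. Descend in front with shut fingers and push the foot back gently.

step_arm(
  commands=[
    [2, -3, -50, 0, 0, 0, 1],
    [4, -4, -100, 0, 0, 0, 1],
    [4, -4, -145, 0, 0, 0, 1],
    [4, -4, -166.5, 0, 0, 0, 1],
    [4, -4, -166.5, 0, 0, 0, 1],
  ],
)

```text
time_s: 29.6
position: [0.4547, 0.2243, 0.0306]
orientation: [-179.7, -0.1, 3.2]
contact_force: [0.9, -0.1, 0.9]
width: 0.0003
```

step_arm(
  commands=[
    [0, 5, 0, 0, 0, 0, 1],
    [-1, 10, 0, 0, 0, 0, 1],
    [-1, 14, 0, 0, 0, 0, 1],
    [-1, 16, 0, 0, 0, 0, 1],
    [-1, 16, 0, 0, 0, 0, 1],
  ],
)

```text
time_s: 30.22
position: [0.4543, 0.2406, 0.0315]
orientation: [-179.6, -0.2, 3.2]
contact_force: [-0.1, -0.1, 0.1]
width: 0.0002
```

step_arm(
  commands=[
    [0, 1, 0, 0, 0, 0, 1],
    [0, 2, 0, 0, 0, 0, 1],
    [0, 2, 0, 0, 0, 0, 1],
  ],
)

```text
time_s: 30.6
position: [0.4543, 0.2424, 0.0314]
orientation: [-179.6, -0.2, 3.2]
contact_force: [1.0, -0.4, 0.2]
width: 0.0003
```

```bash
python3 ctr.py w16
```

```text
n [-0.882 -0.001  0.471] lean 28.1 3637 face x at z17 -13.5 top z 74.8
slab ey [-39.9 -38.7  42.4  43.3] mid 1.7
end 1 [ 5.2 39.5 51.3]
end -1 [  4.6 -35.4  50.3]
lip/plate ey [-55.3 -54.8  53.6  54. ] x min -18.5
[0.45424424 0.24240339 0.03141462] [-179.65121799   -0.21255007    3.1609483 ] 0.00013579158186289897
```

step_arm(
  commands=[
    [0, 1, 0, 0, 0, 0, 1],
    [0, 2, 0, 0, 0, 0, 1],
    [0, 2.5, 0, 0, 0, 0, 1],
    [0, 2.5, 0, 0, 0, 0, 1],
  ],
)

```text
time_s: 31.15
position: [0.4542, 0.2443, 0.0313]
orientation: [-179.7, -0.2, 3.2]
contact_force: [0.8, -5.4, 0.6]
width: 0.0006
```

```bash
python3 ctr.py w17; python3 -c "
from h import *
print(robot.observe()['contact_force'])"
```

```text
n [-0.888  0.     0.46 ] lean 27.4 3101 face x at z17 -12.5 top z 75.3
slab ey [-40.4 -38.5  42.2  43.2] mid 1.4
end 1 [ 5.9 39.5 51.5]
end -1 [  5.3 -35.5  50.6]
lip/plate ey [-54.9 -54.6  53.7  54.4] x min -16.7
[0.4541703  0.24431039 0.03131203] [-179.71988595   -0.18498946    3.17745293] 0.0006770372633482841
[ 1.01748139 -6.02498837 -0.49452945]
```

step_arm(
  commands=[
    [0, 1, 0, 0, 0, 0, 1],
    [0, 1.5, 0, 0, 0, 0, 1],
    [0, 1.5, 0, 0, 0, 0, 1],
  ],
)

```text
time_s: 31.58
position: [0.4541, 0.2448, 0.0312]
orientation: [-179.8, -0.1, 3.2]
contact_force: [1.0, -13.1, 0.0]
width: 0.0004
```

```bash
python3 ctr.py w18
```

```text
n [-0.886  0.001  0.463] lean 27.6 3002 face x at z17 -12.6 top z 75.3
slab ey [-40.3 -38.7  42.1  43.3] mid 1.5
end 1 [ 6.1 39.6 51.6]
end -1 [  5.6 -35.4  50.8]
lip/plate ey [-55.  -54.4  53.5  54.1] x min -16.2
[0.45413415 0.24477728 0.03120851] [-1.79829574e+02 -1.43641003e-01  3.19464908e+00] 0.0005962994289873201
```

13 N and no further motion: the foot is seated to within about 2 mm of the seat point and about 2 mm of centre. Back off, rise and make the final check from a distance.

step_arm(
  commands=[
    [0, -5, 0, 0, 0, 0, 1],
    [0, -20, 5, 0, 0, 0, 1],
    [0, -30, 60, 0, 0, 0, 1],
    [0, -35, 120, 0, 0, 0, 1],
    [0, -40, 170, 0, 0, 0, 1],
  ],
)

```text
time_s: 32.25
position: [0.4541, 0.2057, 0.2041]
orientation: [-179.6, -0.3, 3.1]
contact_force: [0.0, -0.7, 0.4]
width: -0.0
```

step_arm(
  commands=[
    [0, -20, 30, 0, 0, 0, 1],
    [0, -20, 30, 0, 0, 0, 1],
    [0, -20, 30, 0, 0, 0, 1],
  ],
)

```text
time_s: 32.62
position: [0.4537, 0.1864, 0.2304]
orientation: [-179.6, -0.1, 3.1]
contact_force: [0.2, -0.8, -0.9]
width: 0.0007
```

```bash
python3 ctr.py w19; python3 - <<'E'
from h import *
c=np.load("w19.npy",allow_pickle=True).item(); 
t0=np.load("top0.npy",allow_pickle=True).item()
for n,c in (("wrist",c),("top",read_camera("top"))):
    P=cloud(c); hsv=cv2.cvtColor(c["image"],cv2.COLOR_BGR2HSV); H,S,V=[hsv[...,i].astype(int) for i in range(3)]
    red=(c["depth"]>0)&((H<8)|(H>172))&(S>130)&(P[...,2]>.09)&(P[...,2]<.15)&(P[...,1]>.15)&(P[...,1]<.36)&(P[...,0]>.36)&(P[...,0]<.55)
    nl,l,st,ce=cv2.connectedComponentsWithStats(red.astype(np.uint8))
    for i in range(1,nl):
        if st[i,4]>=5: print(n,"red",np.median(P[l==i],0).round(4),P[l==i][:,2].max().round(4))
    if n=="top":
        d=np.abs(c["image"].astype(int)-t0["image"]).max(2)>45
        for nm,(x,y,r) in dict(nozz=(283,183,14),wax=(287,237,18),tin=(387,228,15),green=(432,182,17),purple=(338,211,13)).items():
            print(nm,"changed px",d[y-r:y+r,x-r:x+r].mean().round(2), "pt",pts(c,(x,y)).round(3),pts(t0,(x,y)).round(3))
E
```

```text
n [-0.899 -0.001  0.438] lean 26.0 1995 face x at z17 -11.8 top z 75.0
slab ey [-40.4 -39.4  42.7  43.5] mid 1.6
end 1 [ 3.8 40.  48.9]
end -1 [  2.7 -37.   46.2]
lip/plate ey [-54.7 -54.5  53.5  53.9] x min -26.1
[0.45369076 0.18652425 0.23012636] [-1.79647089e+02 -7.82771627e-02  3.16317983e+00] 0.00024739055096720383
wrist red [0.4181 0.3032 0.1252] 0.1286
wrist red [0.485  0.3071 0.1251] 0.1291
top red [0.4184 0.3025 0.1236] 0.1289
nozz changed px 0.04 pt [[0.522 0.117 0.12 ]] [[0.522 0.117 0.116]]
wax changed px 0.86 pt [[0.393 0.115 0.012]] [[0.393 0.115 0.013]]
tin changed px 0.0 pt [[ 0.418 -0.148  0.015]] [[ 0.418 -0.148  0.014]]
green changed px 0.0 pt [[ 0.52  -0.232  0.172]] [[ 0.52  -0.233  0.169]]
purple changed px 0.0 pt [[ 0.462 -0.019  0.006]] [[ 0.463 -0.019  0.004]]
```

Slab: lean 26°, level, about 2 mm off centre. Leg at its stop and the other things unmoved (the "change" at the wax is the arm's shadow; its top is still at 12 mm). Handing in.

```bash
python3 -c "
from cell import robot
print(robot.observe()['time_s'],robot.close_job())"
```

```text
the job is handed in; nothing more can be done
32.725 None
```

I pushed the easel's leg back to its stop first. Then I lifted the brown agate slab from the rest, turned it half round, and set it on the easel behind the lip. I handed the job in at 32.7 s with the hand clear.

**First setting and mend:** it stood about 5 mm off centre, with its foot slid forward to the lip at about a 30° lean. I pulled it upright, regripped, shifted it 6.5 mm and tipped it back again, then pushed its foot back with shut fingers.

**Last checks (by depth):**

| Check | Result |
|---|---|
| Leg | 24.7° back after the push (stop 25°); tine ends at the same place and height (129 mm) at the end |
| Slab lean | 26° against the leg |
| Level | end rims within about 3 mm of each other, within the view's accuracy |
| Centring | about 2 mm toward the robot |
| Foot | 1–2 mm in front of the seat point, behind the lip |
| Bottles, tin, wax | unmoved |

**Doubts:**
- **Seating:** during the foot push the camera fit still read 27–28° at 13 N with no more movement, and 26° from farther off. The slab may stand a degree or two short of flush.
- **Wax:** its image patch changed a lot. I took this for the arm's shadow, because the height measured there was the same.
- **Camera:** the picture limit was used up before the final setting, so I checked the end state by numbers only, not by eye.

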